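Lock the sample carousel at its index notch

TASK

Lock the sample carousel at its index position: take the steel index pin out of its stand and drop it, foot down, into the guide over the carousel so that it rides on the index ring. Then push one of the spokes gently and slowly to turn the carousel counterclockwise (seen from above) until the pin falls into the notch in the ring, and lean on the spoke with about 8 N for a moment (never over 25 N) to prove by feel that the pin holds. Then let go; leave the jar, beaker and stopper alone.

Things in the scene. Friction and masses are not known exactly. Their poses are not given: they have to be found in the camera images.
- carousel_base: Grey fixed foot of the carousel, 150 mm across, flat on the desk; origin on the turning axis at desk height, z up, its x axis points from the axis to the pin guide (roughly away from the robot). The guide, a short upright steel tube with a funnel mouth, stands 75 mm out along x.
- guide_mouth (a point): Centre of the guide's funnel mouth, 78 mm above the desk, on the guide's vertical axis. The mouth is 28 mm wide inside and narrows over 11 mm to a 13 mm bore, which ends 4 mm above the index ring.
- index_pin: Loose steel index pin, 88 mm long, 80 g, standing upright in the stand at the start: shaft 10 mm thick with a chamfered foot, black cylindrical knob 22 mm thick from 60 to 88 mm above the foot. Origin at the centre of the foot's end, z along the pin to the knob. Riding on the ring its foot is 40 mm above the desk; dropped into the notch it is 26 mm above the desk.
- pin_foot (a point): Centre of the end of the pin's foot.
- pin_knob (a point): Middle of the pin's knob, 74 mm above the foot.
- pin_stand: Grey fixed block 60 x 60 x 30 mm with one hole 25 mm deep in its middle, where the index pin stands at first (foot 5 mm above the desk). Origin under its centre.
- spoke_1 (a point): Point on the centre line of spoke 1, 115 mm from the turning axis, 33 mm above the desk. The four round steel spokes, 9 mm thick, stick out level beyond the rim, from 92 to 134 mm from the axis, with a black 16 mm ball at the end; between them, outside the rim, the desk is free. With the turntable at 0, spoke 1 is 45 degrees counterclockwise of the guide.
- spoke_2 (a point): Same point on spoke 2, 135 degrees counterclockwise of the guide with the turntable at 0.
- spoke_3 (a point): Same point on spoke 3, 225 degrees counterclockwise of the guide with the turntable at 0.
- spoke_4 (a point): Same point on spoke 4, 315 degrees counterclockwise of the guide with the turntable at 0.
- carousel (a joint): Turntable angle in rad, growing counterclockwise seen from above. Turns freely with slight friction (under 1.5 N at a spoke); starts between -1.2 and -0.55. The ring was clamped by hand, so the pin meets the notch anywhere between -0.14 and 0.14 and must be found by feel: once the pin drops, the turntable stops hard after 1 to 6 mm of play.
- sample_jar: Small open glass jar, 54 mm wide, 56 mm tall, a bystander; origin under its centre.
- beaker: White beaker, 91 mm wide, 113 mm tall, a bystander; origin under its centre.
- rubber_stopper: Brown rubber stopper, 23 mm wide, 22 mm tall, a bystander; origin under its centre.
- post_top (a point): Top of the aluminium post that carries the guide's arm, 76 mm above the desk; the post stands 152 to 168 mm from the turning axis.
- deck_centre (a point): Centre of the turntable's top, on the turning axis, 42 mm above the desk. The turntable is a disc 178 mm across; four capped vials are fixed on it within 50 mm of the axis, their tops 64 mm above the desk. The dark index ring, the outer 30 mm of its top (40 mm high), has a single radial notch 15 mm wide and 14 mm deep.
Things that resemble listed ones, but are neither listed nor needed, are in the scene too. Leave any pink or white look-alike of the index_pin alone.

How it is judged:
On the way, in this order (a step that is already met when the one before it is completed fails the run):
1. the pin stands released in the guide with its foot riding on the index ring (horizontal distance between pin_foot and guide_mouth below 0.007 m and height (world z) of pin_foot between 0.035 and 0.044 m and contact force between the fingers and index_pin below 0.1 N), for 0.2 s.
2. the pin has dropped into the notch and holds the carousel against a light push of the fingers (over 4 N) (horizontal distance between pin_foot and guide_mouth below 0.007 m and height (world z) of pin_foot below 0.03 m and contact force between the fingers and carousel above 4 N), for 0.2 s.
At the end, for the whole second after the job is handed in: The pin stands upright (within 0.2 rad) and at rest in the guide (foot within 7 mm of the guide's axis) with its foot down in the notch, less than 30 mm above the desk; the carousel is at rest (horizontal distance between pin_foot and guide_mouth below 0.007 m and height (world z) of pin_foot between 0.02 and 0.03 m and angle between index_pin's own z axis and vertical below 0.2 rad and linear speed of index_pin below 0.02 m/s and velocity of joint carousel between -0.05 and 0.05 rad/s); the robot touches nothing.
It fails at once if the fingers or arm press on the carousel with more than 25 N (contact force between any of the fingers, the arm and carousel above 25 N).
It fails at once if the carousel is turned clockwise, away from the guide (value of joint carousel below -1.4 rad).
It fails at once if the carousel is carried past its notch (value of joint carousel above 0.35 rad).
It fails at once if the jar, the beaker or the stopper is moved by more than 30 mm (distance of any of sample_jar, beaker, rubber_stopper from where it was at the start of the episode above 0.03 m).
It also fails if it takes over 64 s, if anything falls off the work surface, if the arm or the gripper's body presses on something with over 40 N, if the wrist force passes 120 N, or if a joint passes its speed limit or range.

ROBOT

A 7-joint arm with a two-finger parallel gripper is mounted at the origin on a cart in front of the work surface, level with it; the furniture and walls round the work are solid. World frame = base frame: x ahead of the robot, y to its left, z up, the work surface at z = 0. Lengths are in m, angles in rad, forces in N, time in s.
With the tool pointing down it reaches from about 0.4 to 0.85 m from the base axis. Payload 4.5 kg.
Tool frame: the origin (TCP) lies at the very end of the fingers, on their centre line; the grasp point (between the pads) lies 19 mm behind it; z points along the fingers, y is the line along which they close (so a half turn about z gives the same grasp; the last joint's range is limited). The gripper opens to 88 mm and grips with 3 to 60 N. Pads are 18 mm wide; open, the fingers measure 123 mm over their backs; the gripper's body (75 mm by 187 mm) begins 45 mm behind the grasp point.
Start: joints at [1.14, 0.689, -0.195, 1.565, 0.157, 0.902, -0.215], TCP at [0.28, -0.559, 0.239] pointing down, gripper open.
Joint ranges: [-3.01, 3.01], [-0.46, 2.08], [-1.47, 1.51], [0.13, 2.56], [-1, 4.14], [0.04, 2.09], [-2.66, 2.66]. Speed limits (rad/s): [2.57, 2.57, 3.14, 3.14, 3.14, 3.14, 3.14].

INTERFACE

Orientations are given as a unit quaternion [w, x, y, z].
In Python, from workcell import manip gives the robot as it stands.
- The arm moves only by the tool step_arm, never from a script. Its argument "series" is text: rows parted by semicolons, each of 5 numbers parted by spaces: the shift along the tool's x, y, z in units of 40 mm (1.0 is 40 mm), then the turn about the tool's z in degrees, then the finger opening in mm, from 0 to 88.1. A call has 1 to 5 rows; each row shifts and turns the commanded pose from where the row before left it, along the tool's axes as they then stand; what a row does not reach is not made up. A row lasts 1/12 s, in which the tool goes at most 41.7 mm and 7.16 degrees, less where a joint would pass 70% of its speed; a pose out of reach is approached as far as the arm can. A call is refused whole if a number of a shift passes 1 or a number of a turn 7.16, either way. A call with a gripper value outside its range is refused whole. The fingers move at their own pace and stop on an object; the grip force is fixed at half the most. Time passes only in rows, so rows that do not move let the fingers close. It gives the time, the measured TCP pose, the force, the opening and the grip force at its end, in the units of the state.
- manip.get_state(): the state, without advancing time (a new reading comes with each control period).
- manip.grab_frame(name): name is "scene" or "top" or "wrist"; returns the picture (480x640x3 uint8, blue, green, red); there is no depth.
- manip.get_calibration(name): a dict with "intrinsics" (3x3 intrinsics, pixels), "rvec" (rotation vector, rad) and "tvec" (3), from world to camera coordinates, as OpenCV has them; the wrist camera has in their place "T_tool_cam" (4x4, takes a point from camera to tool coordinates, whose origin is the TCP and whose axes are the flange's). Camera axes: x right, y down, z forward; pixel columns grow to the right and rows downward; lengths in m; the calibration is good to about 2 mm. A picture is of the moment at which its call begins: read the wrist's pose just before it. get_calibration takes no time and is no camera call.
- manip.finish_job(): hands the job in; it is judged then, once.
The state is a dict: "time_s": time; "joints": joint angles; "qd": joint speeds; "joint_torque": joint torques, N m; "ee_pos": TCP position; "tcp_rot": TCP orientation; "force": force on the tool from outside, world axes, zero at the start; "wrist_torque": the same for the moment, N m; "opening": finger opening in m; "grasp_force": force on a finger pad.
Only numpy, scipy, OpenCV 4.12 (cv2) and the standard library are available. Lean on these libraries where they do the work, as an engineer would, in place of code of your own. Each camera call takes 0.05 s, during which the arm holds its last target. There are 200 camera calls.

## Working session

There is one attempt and no reset: what is moved stays moved. The work goes in short steps, Python scripts to look and compute and a tool call to move; the robot and the scene stay as the last step left them, time stands still between calls to the robot, and variables do not carry over. Pictures are saved under pics/ and viewed, at most 10 in all, crops included, and the job is handed in when it is done.

Besides the shell and the picture viewer there is one more tool, called after ">>>" by a JSON object that holds its "name" and its "arguments". step_arm: Moves the arm, as the interface text tells. Its arguments: {"type":"object","properties":{"series":{"type":"string"}},"required":["series"]}

```bash
mkdir -p pics
python3 - <<'E'
from workcell import manip
import cv2
for n in("scene","top"):
    cv2.imwrite(f"pics/{n}0.png",manip.grab_frame(n)); print(n,manip.get_calibration(n))
print(manip.get_calibration("wrist")); s=manip.get_state(); print(s)
E
```

```text
scene {'intrinsics': array([[593.67325422,   0.        , 324.43429123],
       [  0.        , 593.67325422, 246.10555554],
       [  0.        ,   0.        ,   1.        ]]), 'rvec': array([ 0.7415502 , -2.47292178,  1.23243344]), 'tvec': array([0.48683046, 0.23220723, 0.90864991])}
top {'intrinsics': array([[539.26803759,   0.        , 321.38683266],
       [  0.        , 539.26803759, 231.80074982],
       [  0.        ,   0.        ,   1.        ]]), 'rvec': array([ 2.18352697, -2.14026557,  0.14956637]), 'tvec': array([-0.00893811,  0.56987931,  1.1159962 ])}
{'intrinsics': array([[370.55272553,   0.        , 322.77047247],
       [  0.        , 370.55272553, 242.07697103],
       [  0.        ,   0.        ,   1.        ]]), 'T_tool_cam': array([[ 1.65974739e-04, -9.64461683e-01, -2.64222700e-01,
         6.71086986e-02],
       [ 9.99999330e-01,  4.62706408e-04, -1.06080202e-03,
        -4.48340625e-04],
       [ 1.14536043e-03, -2.64222347e-01,  9.64461114e-01,
        -1.46038024e-01],
       [ 0.00000000e+00,  0.00000000e+00,  0.00000000e+00,
         1.00000000e+00]])}
{'time_s': 0.1, 'joints': array([ 1.13979751,  0.68990797, -0.194491  ,  1.56621503,  0.15727329,
        0.90249168, -0.21505267]), 'qd': array([-0.00144959, -0.00085689, -0.00041001, -0.00280242,  0.00027834,
        0.00080408, -0.00052402]), 'joint_torque': array([-3.36852143e-03, -5.28499854e+01, -1.27104621e+00, -1.53836650e+01,
       -5.24899224e-02,  2.00724753e-03,  2.96563508e-05]), 'ee_pos': array([ 0.27985635, -0.55822134,  0.23799124]), 'tcp_rot': array([-7.81120385e-04,  9.73106863e-01,  2.30352692e-01, -2.43533104e-04]), 'force': array([-0.21684173, -0.13645915,  0.65958868]), 'wrist_torque': array([ 0.05091883, -0.05119099,  0.06537741]), 'grasp_force': 0.0, 'opening': 0.08809899846197818}
```

View pics/top0.png

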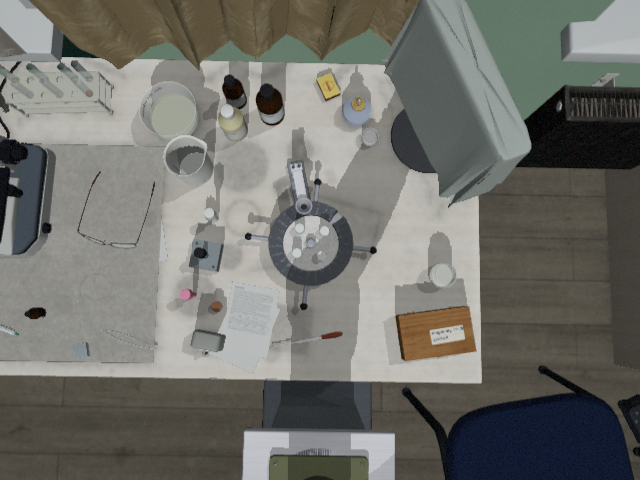

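View pics/scene0.png

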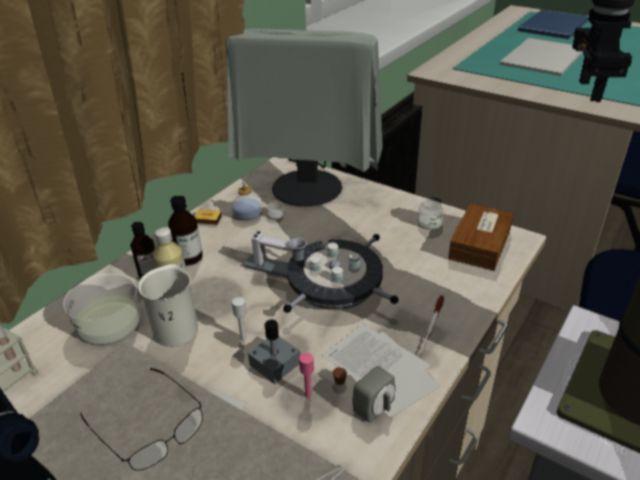

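Candidates for the pin: the black-knob one at top (201,253) / scene (272,330) standing in the grey block, a white one at top (208,214), and a pink one at top (186,295). The black-knobbed pin in the stand fits the description. I'll confirm it in an enlarged crop.

Run:
```python
import cv2
a=cv2.imread("pics/top0.png")[145:325,160:400]
cv2.imwrite("pics/c1.png",cv2.resize(a,(800,600),interpolation=cv2.INTER_CUBIC))
b=cv2.imread("pics/scene0.png")[215:395,220:460]
cv2.imwrite("pics/c2.png",cv2.resize(b,(800,600),interpolation=cv2.INTER_CUBIC))
```

```text
(no output)
```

View pics/c1.png

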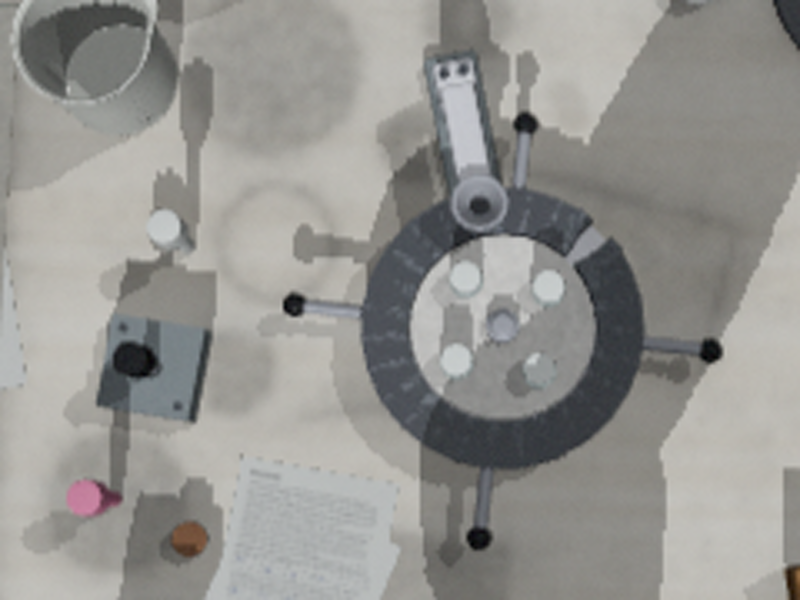

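View pics/c2.png

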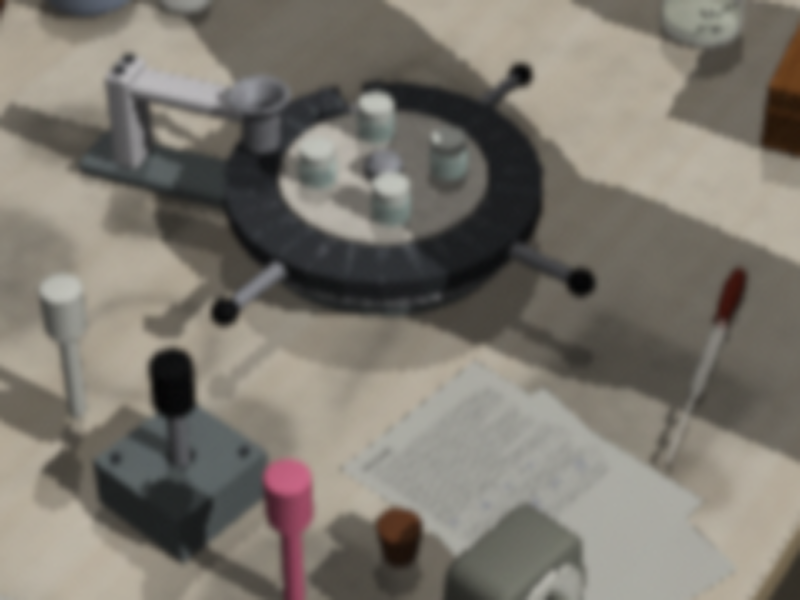

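The crops confirm it: black knob on a steel shaft in the grey block (crop 1 (132,358), crop 2 (172,384)). The guide mouth is at crop 1 (479,201) / crop 2 (253,95), the notch at (590,245), and the four spoke balls at (525,122), (711,350), (478,538) and (293,304).

```bash
cat > h.py <<'E'
import numpy as np,cv2
from workcell import manip
from scipy.spatial.transform import Rotation as R
def cam(n):
    c=manip.get_calibration(n)
    if n=="wrist":
        s=manip.get_state();q=s["tcp_rot"];T=np.eye(4);T[:3,:3]=R.from_quat(np.r_[q[1:],q[0]]).as_matrix();T[:3,3]=s["ee_pos"]
        T=T@c["T_tool_cam"];return c["intrinsics"],T[:3,:3].T,-T[:3,:3].T@T[:3,3]
    return c["intrinsics"],cv2.Rodrigues(c["rvec"])[0],c["tvec"]
def atz(C,p,z):
    K,M,t=C;d=M.T@np.linalg.inv(K)@[p[0],p[1],1];o=-M.T@t;return o+d*(z-o[2])/d[2]
def tri(C1,p1,C2,p2):
    P=[C[0]@np.c_[C[1],C[2]] for C in(C1,C2)];X=cv2.triangulatePoints(P[0],P[1],np.array(p1,float),np.array(p2,float)).ravel();return X[:3]/X[3]
def proj(C,X): 
    p=C[0]@(C[1]@np.array(X)+C[2]);return p[:2]/p[2]
E
python3 - <<'E'
from h import *
np.set_printoptions(precision=4,suppress=True)
T=cam("top");S=cam("scene")
t=lambda x,y:(x*.3+160-.35,y*.3+145-.35); s=lambda x,y:(x*.3+220-.35,y*.3+215-.35)
print("knob top",atz(T,t(130,357),.093),"scene mid",atz(S,s(172,384),.079),tri(T,t(134,358),S,s(172,384)))
print("guide",atz(T,t(479,201),.078),atz(S,s(253,95),.078),tri(T,t(479,201),S,s(253,95)))
h=atz(T,t(502,325),.045);print("hub",h)
B=[atz(T,t(*p),.033) for p in((525,122),(711,350),(478,538),(293,304))]
c=np.mean(B,0);print("balls",B,"c",c)
g=atz(T,t(479,201),.078)
a0=np.arctan2(*(g-c)[1::-1]);print("guide dir",a0,np.linalg.norm((g-c)[:2]))
for b in B: print(np.linalg.norm((b-c)[:2]),np.degrees(np.arctan2(*(b-c)[1::-1])-a0))
print("post",atz(T,t(455,70),.076), "stopper",atz(T,t(188,538),.022))
E
```

```text
knob top [0.5171 0.2495 0.093 ] scene mid [0.5155 0.2528 0.079 ] [0.5178 0.2506 0.076 ]
guide [0.6198 0.0413 0.078 ] [0.6198 0.0459 0.078 ] [0.6215 0.0421 0.0748]
hub [0.5463 0.0257 0.045 ]
balls [array([0.6805, 0.0137, 0.033 ]), array([ 0.5342, -0.1084,  0.033 ]), array([0.4121, 0.038 , 0.033 ]), array([0.5583, 0.1599, 0.033 ])] c [0.5463 0.0258 0.033 ]
guide dir 0.20783814875574708 0.07517906538471492
0.1347948889656178 -17.05195928638589
0.13476032552055617 -107.05017786435785
0.134759449516855 162.90695668542702
0.13466370183129633 72.96491668553975
post [0.7033 0.0584 0.076 ] stopper [0.4084 0.2225 0.022 ]
```

Layout: pin (0.517,0.250), guide (0.620,0.042), axis (0.546,0.026), θ≈-1.08. The notch should meet the pin near θ≈-0.04. First I'll square up the tool's yaw, then travel to the pin.

>>> {"name": "step_arm", "arguments": {"series": "0 0 0 6.65 44;0 0 0 6.65 44;0 0 0 6.65 44;0 0 0 6.65 44;0 0 0 0 44"}}

```text
time_s: 0.52
ee_pos: [0.2801, -0.5584, 0.2383]
tcp_rot: [-0.0, 1.0, -0.001, -0.0]
force: [-0.4, 0.4, -0.3]
opening: 0.0568
grasp_force: 0.0
```

>>> {"name": "step_arm", "arguments": {"series": "0.3 -1 0 0 44;0.3 -1 0 0 44;0.3 -1 0 0 44;0.3 -1 0 0 44;0.3 -1 0 0 44"}}

```text
time_s: 0.93
ee_pos: [0.34, -0.3572, 0.2387]
tcp_rot: [-0.0, 1.0, 0.002, -0.0]
force: [0.7, -0.4, 0.7]
opening: 0.044
grasp_force: 0.0
```

>>> {"name": "step_arm", "arguments": {"series": "0.3 -0.95 0 0 44;0.3 -0.95 0 0 44;0.3 -0.95 0 0 44;0.3 -0.95 0 0 44;0.3 -0.95 0 0 44"}}

```text
time_s: 1.35
ee_pos: [0.3999, -0.1672, 0.2388]
tcp_rot: [0.0, 1.0, 0.002, 0.0]
force: [1.7, 0.3, -0.0]
opening: 0.044
grasp_force: 0.0
```

>>> {"name": "step_arm", "arguments": {"series": "0.3 -0.95 0 0 44;0.3 -0.95 0 0 44;0.3 -0.95 0 0 44;0.3 -0.95 0 0 44;0 0 0 0 44"}}

```text
time_s: 1.77
ee_pos: [0.4506, -0.0075, 0.2388]
tcp_rot: [-0.002, 1.0, 0.009, 0.002]
force: [-0.3, -0.1, -0.6]
opening: 0.0442
grasp_force: 0.0
```

>>> {"name": "step_arm", "arguments": {"series": "0.24 -0.92 0 0 44;0.24 -0.92 0 0 44;0.24 -0.92 0 0 44;0.24 -0.92 0 0 44;0.24 -0.92 0 0 44"}}

```text
time_s: 2.18
ee_pos: [0.4957, 0.1685, 0.2386]
tcp_rot: [0.0, 1.0, 0.002, -0.0]
force: [0.3, -0.5, -0.3]
opening: 0.044
grasp_force: 0.0
```

>>> {"name": "step_arm", "arguments": {"series": "0.24 -0.92 0.5 0 44;0.24 -0.92 0.5 0 44;0 0 0 0 44;0 0 0 0 44"}}

```text
time_s: 2.52
ee_pos: [0.5131, 0.2404, 0.1982]
tcp_rot: [0.0, 1.0, 0.004, -0.001]
force: [-0.2, -1.9, 0.4]
opening: 0.0439
grasp_force: 0.0
```

Run:
```python
from h import *
C=cam("wrist");im=manip.grab_frame("wrist")
s=manip.get_state();print(s["ee_pos"],s["tcp_rot"],s["joints"])
print(proj(C,[.517,.2505,.093]),proj(C,[.62,.0415,.078]))
cv2.imwrite("pics/w1.png",im)
```

```text
[0.51363008 0.23807726 0.19911262] [ 6.68147415e-04  9.99997509e-01  1.93964218e-03 -8.79036254e-04] [-0.5398949   0.66228064  0.04077588  1.79362418 -0.03895536  0.68864945
 -2.04451145]
[308.89904934 233.36534856] [624.04098963  79.9380925 ]
```

View pics/w1.png

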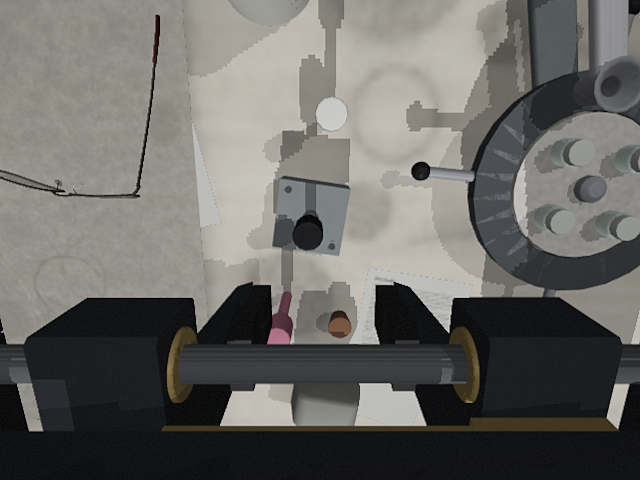

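The wrist view shows the black knob at (308,230), against a predicted (309,233), so the position holds. The guide mouth is at (620,82), also as predicted. Now I'll descend.

>>> {"name": "step_arm", "arguments": {"series": "0.1 -0.31 0.5 0 44;0 0 0.6 0 44;0 0 0.5 0 44;0 0 0 0 44;0 0 0 0 44"}}

```text
time_s: 2.98
ee_pos: [0.5181, 0.2485, 0.1361]
tcp_rot: [0.001, 1.0, -0.0, -0.001]
force: [-0.2, -0.7, 0.3]
opening: 0.0441
grasp_force: 0.0
```

Run:
```python
from h import *
C=cam("wrist");im=manip.grab_frame("wrist")
s=manip.get_state();print(s["ee_pos"],s["tcp_rot"])
print(proj(C,[.517,.2505,.093]),proj(C,[.62,.0415,.078]))
cv2.imwrite("pics/w2.png",im)
```

```text
[0.51892536 0.24922458 0.1370423 ] [ 2.19883744e-04  9.99999750e-01 -4.55941191e-04  4.94313090e-04]
[319.51839139 270.85749032] [731.71529474  68.45875153]
```

View pics/w2.png

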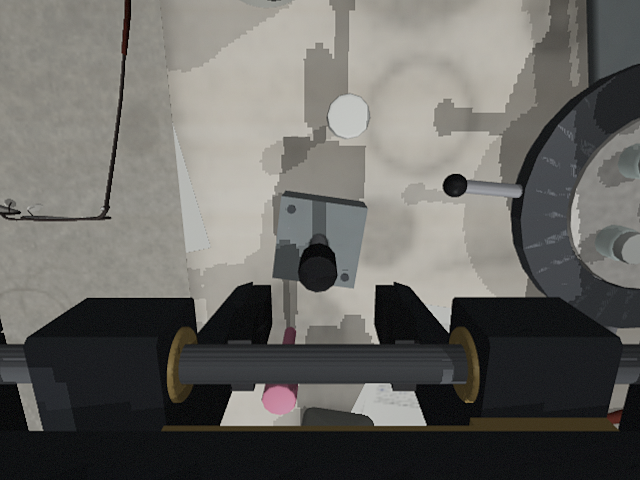

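The knob top at (318,271) matches the prediction of (320,271). I'll descend 76 mm and grip.

>>> {"name": "step_arm", "arguments": {"series": "-0.03 -0.03 0.6 0 44;0 0 0.6 0 44;0 0 0.5 0 44;0 0 0.2 0 44;0 0 0 0 44"}}

```text
time_s: 3.45
ee_pos: [0.517, 0.2512, 0.0598]
tcp_rot: [0.0, 1.0, 0.0, -0.0]
force: [-0.0, -0.4, -0.1]
opening: 0.0441
grasp_force: 0.0
```

>>> {"name": "step_arm", "arguments": {"series": "0 0 0 0 10;0 0 0 0 10;0 0 0 0 10;0 0 0 0 10;0 0 0 0 10"}}

```text
time_s: 3.87
ee_pos: [0.5179, 0.2522, 0.0611]
tcp_rot: [-0.0, 1.0, 0.0, 0.001]
force: [-0.8, -0.6, 5.4]
opening: 0.0208
grasp_force: 30.0
```

>>> {"name": "step_arm", "arguments": {"series": "0 0 -0.3 0 10;0 0 -0.5 0 10;0 0 -0.6 0 10;0 0 -0.7 0 10;0 0 -0.7 0 10"}}

```text
time_s: 4.28
ee_pos: [0.5164, 0.2516, 0.1735]
tcp_rot: [0.0, 1.0, 0.0, -0.0]
force: [0.8, 0.5, -1.3]
opening: 0.0207
grasp_force: 30.0
```

>>> {"name": "step_arm", "arguments": {"series": "0.3 0.6 0 0 10;0.4 0.8 0 0 10;0.4 0.8 0 0 10;0.4 0.8 0 0 10;0.4 0.8 0 0 10"}}

```text
time_s: 4.7
ee_pos: [0.5934, 0.0984, 0.1728]
tcp_rot: [0.0, 1.0, 0.001, 0.0]
force: [1.4, 0.4, -1.1]
opening: 0.0209
grasp_force: 30.0
```

>>> {"name": "step_arm", "arguments": {"series": "0.4 0.8 0 0 10;0.2 0.5 0 0 10;0.05 0.1 0 0 10;0 0 0 0 10;0 0 0 0 10"}}

```text
time_s: 5.12
ee_pos: [0.6185, 0.0456, 0.1722]
tcp_rot: [-0.001, 1.0, 0.001, -0.0]
force: [-0.3, 0.5, -1.3]
opening: 0.0209
grasp_force: 30.0
```

Run:
```python
from h import *
im=manip.grab_frame("scene");im2=manip.grab_frame("top")
s=manip.get_state();print(s["ee_pos"],s["tcp_rot"],s["grasp_force"])
a=im[190:310,220:400];b=im2[150:270,240:400]
cv2.imwrite("pics/p1.png",cv2.resize(a,(800,533),interpolation=cv2.INTER_CUBIC))
```

```text
[0.61826943 0.04691162 0.17207233] [-8.85275522e-04  9.99997467e-01  2.02674440e-03 -4.17136642e-04] 29.991615191102028
```

View pics/p1.png

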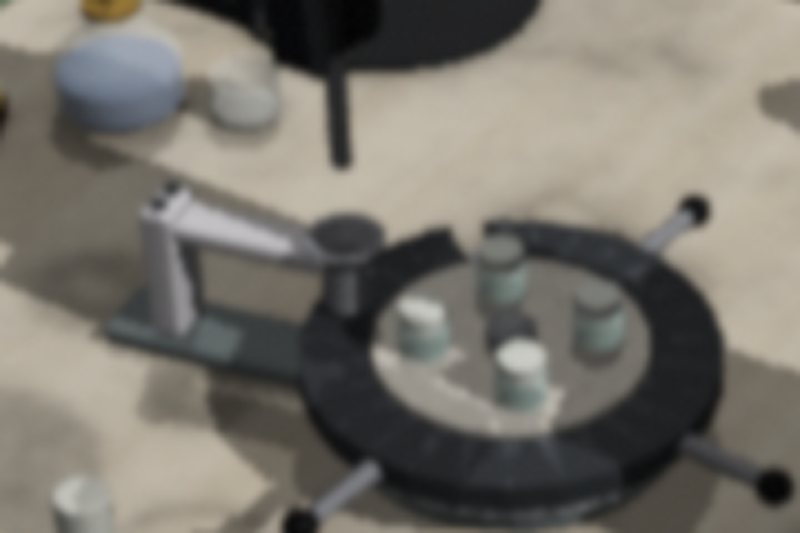

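The pin hangs with its foot at crop (342,166), above the funnel mouth at (348,236). I'll compute the remaining offset.

Run:
```python
from h import *
S=cam("scene");u=lambda x,y:(220+x*.225-.4,190+y*.225-.4)
print(atz(S,u(342,163),.117),atz(S,u(348,236),.078),proj(S,[.6183,.0465,.117]),u(342,163))
```

```text
[0.61630062 0.04430857 0.117     ] [0.61694685 0.04233162 0.078     ] [294.96925235 226.51857537] (296.55, 226.275)
```

>>> {"name": "step_arm", "arguments": {"series": "0.03 0.09 0.2 0 10;0 0 0.35 0 10;0 0 0.25 0 10;0 0 0.15 0 10;0 0 0 0 10"}}

```text
time_s: 5.63
ee_pos: [0.6189, 0.041, 0.132]
tcp_rot: [0.0, 1.0, 0.001, -0.002]
force: [-0.1, -0.2, -0.7]
opening: 0.0211
grasp_force: 30.0
```

>>> {"name": "step_arm", "arguments": {"series": "0 0 0.15 0 10;0 0 0.15 0 10;0 0 0.15 0 10;0 0 0.15 0 10;0 0 0 0 10"}}

```text
time_s: 6.05
ee_pos: [0.6198, 0.0412, 0.1087]
tcp_rot: [-0.0, 1.0, 0.001, -0.001]
force: [0.3, 2.8, -2.3]
opening: 0.0214
grasp_force: 30.0
```

>>> {"name": "step_arm", "arguments": {"series": "0 -0.03 0.1 0 10;0 0 0.1 0 10;0 0 0.08 0 10;0 0 0 0 10;0 0 0 0 10"}}

```text
time_s: 6.47
ee_pos: [0.6202, 0.0414, 0.0985]
tcp_rot: [0.0, 1.0, 0.0, -0.0]
force: [0.3, 1.6, -0.7]
opening: 0.0211
grasp_force: 30.0
```

Foot about 43 mm high and inside the bore. I'll release it, then rise clear.

>>> {"name": "step_arm", "arguments": {"series": "0 0 0 0 48;0 0 0 0 48;0 0 0 0 48;0 0 0 0 48;0 0 0 0 48"}}

```text
time_s: 6.88
ee_pos: [0.6205, 0.0415, 0.099]
tcp_rot: [0.0, 1.0, 0.0, 0.0]
force: [-0.6, -0.6, 0.2]
opening: 0.0477
grasp_force: 0.0
```

>>> {"name": "step_arm", "arguments": {"series": "0 0 -0.4 0 48;0 0 -0.8 0 48;0 0 -0.8 0 48;0 0 -0.5 0 48;0 0 0 0 48"}}

```text
time_s: 7.3
ee_pos: [0.6234, 0.0417, 0.2036]
tcp_rot: [-0.0, 1.0, 0.0, 0.005]
force: [-0.2, -0.6, -0.7]
opening: 0.048
grasp_force: 0.0
```

>>> {"name": "step_arm", "arguments": {"series": "-0.9 0 0 0 10;-0.9 0 0 0 10;-0.9 0 0 0 10;-0.9 0 0 0 0;0 0 0 0 0"}}

```text
time_s: 7.72
ee_pos: [0.465, 0.0402, 0.1973]
tcp_rot: [0.001, 1.0, 0.001, -0.008]
force: [-0.6, -0.6, -1.2]
opening: 0.0165
grasp_force: 0.0
```

Run:
```python
from h import *
im=manip.grab_frame("scene");im2=manip.grab_frame("top")
s=manip.get_state();print(s["ee_pos"],s["tcp_rot"],s["joints"])
a=im[190:310,220:400];b=im2[150:270,240:400]
cv2.imwrite("pics/p2.png",np.vstack([cv2.resize(a,(450,300),interpolation=cv2.INTER_CUBIC),cv2.resize(b,(450,300),interpolation=cv2.INTER_CUBIC)]))
S=cam("scene")
for z in(.100,.128): print(z,(proj(S,[.62,.0415,z])-[220,190])*2.5)
```

```text
[0.47453901 0.04135893 0.19841709] [ 2.27037584e-04  9.99999283e-01  5.28720996e-04 -1.05050370e-03] [-0.17895082  0.56503516 -0.00753588  2.05034153  0.00812338  0.52839185
 -1.76207859]
0.1 [190.69770049 106.10996332]
0.128 [188.83207466  74.98524071]
```

View pics/p2.png

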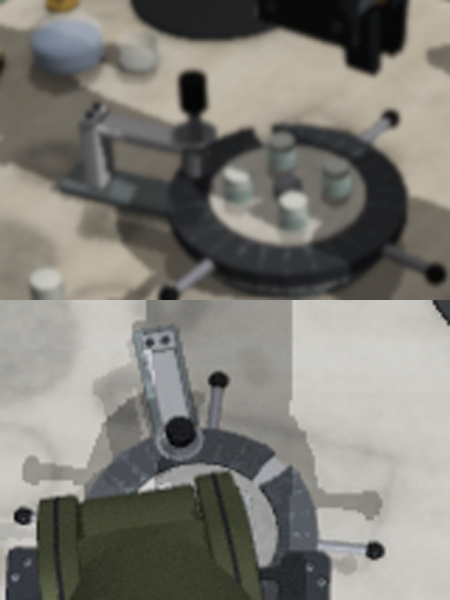

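The pin stands upright on the ring, its knob at (192,72–110) as predicted for riding height. The notch is at (272,472). Next I'll put the closed fingers behind spoke 3.

>>> {"name": "step_arm", "arguments": {"series": "-0.5 -0.4 0.3 5 0;-0.46 -0.32 0.6 0 0;0 0 0.8 0 0;0 0 0.8 0 0;0 0 0.8 0 0"}}

```text
time_s: 8.23
ee_pos: [0.4413, 0.0728, 0.0652]
tcp_rot: [-0.001, 0.999, -0.043, 0.002]
force: [0.3, -0.7, -0.6]
opening: 0.0008
grasp_force: 0.0
```

>>> {"name": "step_arm", "arguments": {"series": "0 0 0.5 0 0;0 0 0.4 0 0;0 0 0.2 0 0;0 0 0 0 0;0 0 0 0 0"}}

```text
time_s: 8.65
ee_pos: [0.4459, 0.0729, 0.0267]
tcp_rot: [0.001, 0.999, -0.043, -0.005]
force: [0.8, 0.2, 0.1]
opening: 0.0006
grasp_force: 0.0
```

```bash
cat > p.py <<'E'
from h import *
def st():
    s=manip.get_state();q=s["tcp_rot"];X=R.from_quat(np.r_[q[1:],q[0]]).as_matrix();C=np.array([.5463,.0258])
    yaw=np.degrees(np.arctan2(X[1,0],X[0,0]));v=C-s["ee_pos"][:2]
    print("t",s["time_s"],"pos",s["ee_pos"].round(4),"yaw",yaw.round(2),"r,d mm",(v@X[:2,0]*1e3).round(1),(v@X[:2,1]*1e3).round(1),"F tool y",(s["force"]@X[:,1]).round(2),"j7",s["joints"][6].round(2))
if __name__=="__main__": st()
E
python3 p.py
python3 - <<'E'
from h import *
n=atz(cam("top"),(336.8,218.6),.038)[:2]-[.5463,.0258];print(np.linalg.norm(n),"notch theta",-62.1-(np.degrees(np.arctan2(n[1],n[0]))-11.9))
E
```

```text
t 8.65 pos [0.4459 0.0729 0.0267] yaw -4.97 r,d mm 104.1 38.2 F tool y -0.26 j7 -1.97
0.0766014538438484 notch theta -3.5063650874143235
```

>>> {"name": "step_arm", "arguments": {"series": "-0.15 0 0.2 0 0;0 0.1 0 0 0;0 0.1 0 0 0;0 0.05 0 0 0;0 0 0 0 0"}}

```text
time_s: 9.07
ee_pos: [0.4425, 0.0634, 0.0234]
tcp_rot: [0.002, 0.999, -0.044, -0.008]
force: [-0.6, 1.0, 0.1]
opening: 0.0006
grasp_force: 0.0
```

```bash
python3 p.py
```

```text
t 9.0667 pos [0.4425 0.0634 0.0234] yaw -5.01 r,d mm 106.7 28.4 F tool y -0.91 j7 -2.45
```

>>> {"name": "step_arm", "arguments": {"series": "0 0.05 0 0 0;0 0.05 0 0 0;0 0.05 0 0 0;0 0.05 0 0 0;0 0.05 0 0 0"}}

```text
time_s: 9.48
ee_pos: [0.4416, 0.0543, 0.0233]
tcp_rot: [0.002, 0.999, -0.043, -0.008]
force: [0.7, 1.2, 0.5]
opening: 0.0005
grasp_force: 0.4
```

```bash
python3 p.py
```

```text
t 9.4833 pos [0.4416 0.0543 0.0233] yaw -4.96 r,d mm 106.7 19.3 F tool y -1.27 j7 -2.64
```

```bash
python3 -c "
from h import *
print(manip.get_state()['joints'].round(3))"
```

```text
[-0.201  0.905 -0.039  2.222  0.757  0.043 -2.64 ]
```

Reaching spoke 3 drives joint 6 to its limit, near a wrist singularity. I'll back off and use spoke 4 instead, which is well within reach.

>>> {"name": "step_arm", "arguments": {"series": "0 -0.2 0 0 0;0 0 -0.6 0 0;0 0 -0.8 0 0;0 0 -0.9 0 0;0 0 -0.9 0 0"}}

```text
time_s: 9.9
ee_pos: [0.4431, 0.0635, 0.1526]
tcp_rot: [0.001, 0.999, -0.043, -0.01]
force: [0.5, 0.4, -0.1]
opening: 0.0006
grasp_force: 0.0
```

>>> {"name": "step_arm", "arguments": {"series": "0.3 0.6 0 0 0;0.5 0.9 0 0 0;0.5 0.9 0 0 0;0.4 0.7 0 0 0;0.2 0.4 0 0 0"}}

```text
time_s: 10.32
ee_pos: [0.5089, -0.0874, 0.1505]
tcp_rot: [0.002, 0.999, -0.046, -0.008]
force: [0.9, 0.3, -1.0]
opening: 0.0004
grasp_force: 0.0
```

>>> {"name": "step_arm", "arguments": {"series": "0 0 0 -6.92 0;0 0 0 -6.92 0;0 0 0 -6.92 0;0 0 0 -6.92 0;0 0 0 -6.92 0"}}

```text
time_s: 10.73
ee_pos: [0.5074, -0.0825, 0.1506]
tcp_rot: [-0.002, 0.966, 0.259, -0.009]
force: [0.6, 1.0, -0.2]
opening: 0.0002
grasp_force: 0.0
```

>>> {"name": "step_arm", "arguments": {"series": "0 0 0 -6.92 0;0 0 0 -6.92 0;0 0 0 -6.92 0;0 0 0 -6.92 0;0 0 0 -6.92 0"}}

```text
time_s: 11.15
ee_pos: [0.5072, -0.0825, 0.1505]
tcp_rot: [-0.004, 0.845, 0.535, -0.008]
force: [-0.3, -0.3, 0.1]
opening: 0.0003
grasp_force: 0.0
```

>>> {"name": "step_arm", "arguments": {"series": "0 0 0 -6.92 0;0 0 0 -6.92 0;0 0 0 -6.92 0;0 0 0 0 0;0 0 0 0 0"}}

```text
time_s: 11.57
ee_pos: [0.5072, -0.0829, 0.1502]
tcp_rot: [-0.006, 0.738, 0.675, -0.007]
force: [0.3, -0.1, -0.3]
opening: 0.0007
grasp_force: 0.0
```

Run:
```python
import p;from h import *
p.st();print(manip.get_state()["joints"].round(2))
im=manip.grab_frame("top");cv2.imwrite("pics/t2.png",cv2.resize(im[150:330,220:420],(666,600),interpolation=cv2.INTER_CUBIC))
```

```text
t 11.5667 pos [ 0.5072 -0.0829  0.1502] yaw 84.85 r,d mm 111.7 29.1 F tool y 0.27 j7 -0.91
[ 0.59  0.84 -0.91  1.94  0.9   0.85 -0.91]
```

View pics/t2.png

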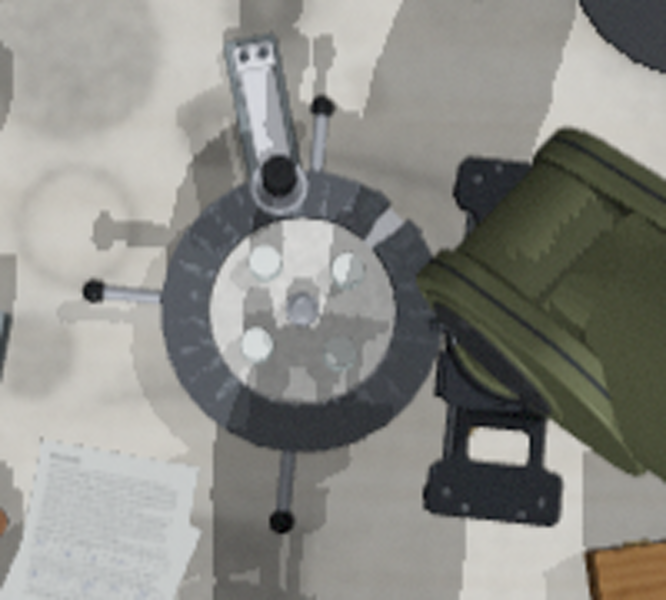

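The top view shows the carousel almost unmoved: spoke 1 ball at crop (322,105), pin on the guide at (278,175). The gripper is beside spoke 4 with the path clear, so I'll lower it and push.

>>> {"name": "step_arm", "arguments": {"series": "-0.06 -0.1 0.8 0 0;0 0 0.8 0 0;0 0 0.8 0 0;0 0 0.6 0 0;0 0 0.25 0 0"}}

```text
time_s: 12.03
ee_pos: [0.4992, -0.0863, 0.0175]
tcp_rot: [-0.006, 0.738, 0.675, -0.01]
force: [0.8, 0.2, -0.2]
opening: 0.0002
grasp_force: 0.0
```

>>> {"name": "step_arm", "arguments": {"series": "0 0 0 0 0;0 0.1 0 0 0;0 0.05 0 0 0;0 0.05 0 0 0;0 0.05 0 0 0"}}

```text
time_s: 12.45
ee_pos: [0.5119, -0.0871, 0.0211]
tcp_rot: [-0.004, 0.738, 0.675, -0.007]
force: [0.5, -0.3, 0.0]
opening: 0.0008
grasp_force: 0.0
```

```bash
python3 p.py
```

```text
t 12.45 pos [ 0.5119 -0.0871  0.0211] yaw 84.95 r,d mm 115.5 24.3 F tool y 0.5 j7 -1.13
```

>>> {"name": "step_arm", "arguments": {"series": "0 0.05 0 0 0;0 0.08 0 -1 0;-0.016 0.1 0 -2 0;-0.016 0.1 0 -2 0;-0.016 0.1 0 -2 0"}}

```text
time_s: 12.87
ee_pos: [0.5279, -0.09, 0.0201]
tcp_rot: [-0.005, 0.694, 0.72, -0.007]
force: [-1.0, 0.1, 1.2]
opening: 0.0003
grasp_force: 0.6
```

```bash
python3 p.py
```

```text
t 12.8667 pos [ 0.5279 -0.09    0.0201] yaw 92.08 r,d mm 115.1 22.6 F tool y -0.98 j7 -0.96
```

>>> {"name": "step_arm", "arguments": {"series": "-0.016 0.1 0 -2 0;-0.016 0.1 0 -2 0;-0.016 0.1 0 -2 0;-0.016 0.1 0 -2 0;-0.016 0.1 0 -2 0"}}

```text
time_s: 13.28
ee_pos: [0.5481, -0.0913, 0.0197]
tcp_rot: [-0.006, 0.629, 0.777, -0.007]
force: [0.2, 0.2, 1.0]
opening: 0.0
grasp_force: 0.5
```

```bash
python3 p.py
```

```text
t 13.2833 pos [ 0.5481 -0.0913  0.0197] yaw 102.06 r,d mm 114.8 22.7 F tool y 0.24 j7 -0.74
```

>>> {"name": "step_arm", "arguments": {"series": "-0.016 0.1 0 -2 0;-0.016 0.1 0 -2 0;-0.016 0.1 0 -2 0;-0.016 0.1 0 -2 0;-0.016 0.1 0 -2 0"}}

```text
time_s: 13.7
ee_pos: [0.5682, -0.089, 0.0193]
tcp_rot: [-0.007, 0.559, 0.829, -0.007]
force: [-1.5, -0.8, 1.0]
opening: 0.0003
grasp_force: 0.5
```

>>> {"name": "step_arm", "arguments": {"series": "-0.016 0.1 0 -2 0;-0.016 0.1 0 -2 0;-0.016 0.1 0 -2 0;-0.016 0.1 0 -2 0;-0.016 0.1 0 -2 0"}}

```text
time_s: 14.12
ee_pos: [0.5876, -0.0832, 0.0189]
tcp_rot: [-0.007, 0.484, 0.875, -0.006]
force: [-0.9, -0.9, 1.0]
opening: 0.0007
grasp_force: 0.5
```

>>> {"name": "step_arm", "arguments": {"series": "-0.016 0.1 0 -2 0;-0.016 0.1 0 -2 0;-0.008 0.05 0 -1 0;-0.008 0.05 0 -1 0;-0.004 0.025 0 -0.5 0"}}

```text
time_s: 14.53
ee_pos: [0.5996, -0.0773, 0.0185]
tcp_rot: [-0.007, 0.434, 0.901, -0.005]
force: [-0.6, -0.9, 0.2]
opening: 0.0005
grasp_force: 0.5
```

Run:
```python
import p;from h import *
p.st();im=manip.grab_frame("top");cv2.imwrite("pics/t3.png",cv2.resize(im[150:330,220:420],(666,600),interpolation=cv2.INTER_CUBIC))
```

```text
t 14.5333 pos [ 0.5996 -0.0773  0.0185] yaw 128.51 r,d mm 113.8 22.5 F tool y -1.03 j7 -0.22
```

View pics/t3.png

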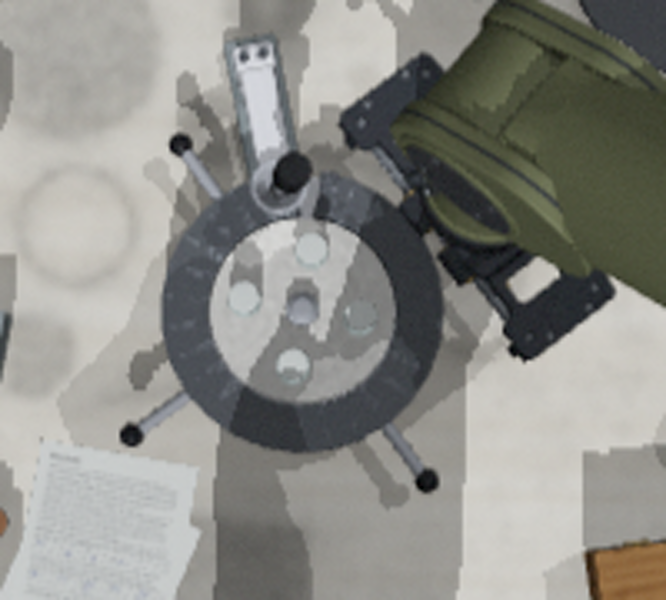

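The top view shows the turntable at about θ=-19° and the pin leaning slightly in the guide, dragged by the ring. From here I go slower, by feel.

>>> {"name": "step_arm", "arguments": {"series": "-0.008 0.05 0 -1 0;-0.008 0.05 0 -1 0;-0.008 0.05 0 -1 0;-0.008 0.05 0 -1 0;-0.008 0.05 0 -1 0"}}

```text
time_s: 15.0
ee_pos: [0.6083, -0.0716, 0.0182]
tcp_rot: [-0.008, 0.394, 0.919, -0.005]
force: [-0.0, -1.1, 0.3]
opening: 0.0003
grasp_force: 0.5
```

>>> {"name": "step_arm", "arguments": {"series": "-0.008 0.05 0 -1 0;-0.008 0.05 0 -1 0;-0.004 0.025 0 -0.5 0;-0.004 0.025 0 -0.5 0;-0.004 0.025 0 -0.5 0"}}

```text
time_s: 15.42
ee_pos: [0.6139, -0.0674, 0.0181]
tcp_rot: [-0.008, 0.366, 0.931, -0.005]
force: [-0.1, -1.1, 0.1]
opening: 0.0001
grasp_force: 0.3
```

```bash
python3 p.py
```

```text
t 15.4167 pos [ 0.6139 -0.0674  0.0181] yaw 137.04 r,d mm 113.0 22.1 F tool y -0.87 j7 -0.06
```

>>> {"name": "step_arm", "arguments": {"series": "-0.004 0.025 0 -0.5 0;-0.004 0.025 0 -0.5 0;-0.004 0.025 0 -0.5 0;-0.004 0.025 0 -0.5 0"}}

```text
time_s: 15.75
ee_pos: [0.6171, -0.065, 0.018]
tcp_rot: [-0.008, 0.35, 0.937, -0.005]
force: [-0.2, -0.5, -0.4]
opening: 0.0001
grasp_force: 0.3
```

>>> {"name": "step_arm", "arguments": {"series": "-0.004 0.025 0 -0.5 0;-0.004 0.025 0 -0.5 0;-0.004 0.025 0 -0.5 0"}}

```text
time_s: 16.0
ee_pos: [0.6194, -0.063, 0.018]
tcp_rot: [-0.008, 0.338, 0.941, -0.004]
force: [-0.1, -1.2, 0.2]
opening: 0.0003
grasp_force: 0.3
```

```bash
python3 p.py
```

```text
t 16.0 pos [ 0.6194 -0.063   0.018 ] yaw 140.54 r,d mm 112.8 22.1 F tool y -0.94 j7 -0.0
```

Expected notch at yaw ≈144. I'll continue in single short calls.

>>> {"name": "step_arm", "arguments": {"series": "-0.004 0.025 0 -0.5 0;-0.004 0.025 0 -0.5 0;-0.004 0.025 0 -0.5 0"}}

```text
time_s: 16.25
ee_pos: [0.6216, -0.0609, 0.0179]
tcp_rot: [-0.008, 0.325, 0.946, -0.004]
force: [-0.1, -0.0, 0.4]
opening: 0.0007
grasp_force: 0.3
```

>>> {"name": "step_arm", "arguments": {"series": "-0.004 0.025 0 -0.5 0;-0.004 0.025 0 -0.5 0;-0.004 0.025 0 -0.5 0"}}

```text
time_s: 16.5
ee_pos: [0.6238, -0.0588, 0.0179]
tcp_rot: [-0.008, 0.313, 0.95, -0.004]
force: [0.1, -0.9, 0.9]
opening: 0.0003
grasp_force: 0.3
```

>>> {"name": "step_arm", "arguments": {"series": "-0.004 0.025 0 -0.5 0;-0.004 0.025 0 -0.5 0;-0.004 0.025 0 -0.5 0"}}

```text
time_s: 16.75
ee_pos: [0.626, -0.0569, 0.0179]
tcp_rot: [-0.008, 0.3, 0.954, -0.004]
force: [0.3, -0.9, 0.7]
opening: 0.0003
grasp_force: 0.5
```

>>> {"name": "step_arm", "arguments": {"series": "-0.004 0.025 0 -0.5 0;-0.004 0.025 0 -0.5 0;-0.004 0.025 0 -0.5 0"}}

```text
time_s: 17.0
ee_pos: [0.6275, -0.0555, 0.0178]
tcp_rot: [-0.009, 0.288, 0.958, -0.005]
force: [-2.2, -3.2, 3.4]
opening: 0.0005
grasp_force: 2.6
```

Run:
```python
import p;from h import *
p.st();g=manip.grab_frame("scene").max(2);print(g[212:250,295].tolist(),g[212:250,298].tolist())
S=cam("scene")
for f in(.04,.026):print([proj(S,[.62,.0415,f+z]).round(1).tolist() for z in(.06,.088)])
```

```text
t 17.0 pos [ 0.6275 -0.0555  0.0178] yaw 146.51 r,d mm 112.6 23.0 F tool y -3.91 j7 0.1
[27, 33, 53, 73, 85, 95, 106, 109, 103, 90, 72, 47, 24, 13, 13, 11, 10, 9, 9, 9, 10, 9, 10, 10, 10, 10, 11, 19, 34, 48, 56, 56, 56, 58, 65, 73, 71, 57] [31, 55, 84, 105, 113, 115, 113, 106, 92, 76, 59, 37, 20, 13, 13, 13, 12, 12, 13, 12, 12, 12, 12, 11, 12, 11, 16, 34, 63, 88, 99, 101, 101, 100, 99, 94, 81, 63]
[[296.3, 232.4], [295.5, 220.0]]
[[296.6, 238.5], [295.9, 226.3]]
```

The knob's dark rows are now 224–239, so the pin has dropped into the notch, and the force is rising. I'll lean on it gently.

>>> {"name": "step_arm", "arguments": {"series": "0 0.012 0 0 0;0 0.012 0 0 0;0 0 0 0 0"}}

```text
time_s: 17.3
ee_pos: [0.6278, -0.0551, 0.0177]
tcp_rot: [-0.009, 0.289, 0.957, -0.005]
force: [-3.8, -3.8, 4.1]
opening: 0.0006
grasp_force: 3.0
```

```bash
python3 p.py
```

```text
t 17.3 pos [ 0.6278 -0.0551  0.0177] yaw 146.45 r,d mm 112.7 22.4 F tool y -5.37 j7 0.1
```

>>> {"name": "step_arm", "arguments": {"series": "0 0.02 0 0 0;0 0.02 0 0 0;0 0.01 0 0 0;0 0 0 0 0;0 0 0 0 0"}}

```text
time_s: 17.72
ee_pos: [0.6282, -0.0546, 0.0178]
tcp_rot: [-0.009, 0.289, 0.957, -0.007]
force: [-5.9, -6.2, 7.5]
opening: 0.0005
grasp_force: 4.5
```

>>> {"name": "step_arm", "arguments": {"series": "0 0 0 0 0;0 0 0 0 0;0 0 0 0 0;0 0 0 0 0"}}

```text
time_s: 18.05
ee_pos: [0.6282, -0.0546, 0.0177]
tcp_rot: [-0.009, 0.289, 0.957, -0.007]
force: [-5.4, -6.6, 7.0]
opening: 0.0005
grasp_force: 4.5
```

```bash
python3 p.py
```

```text
t 18.05 pos [ 0.6282 -0.0546  0.0177] yaw 146.42 r,d mm 112.7 21.7 F tool y -8.64 j7 0.1
```

8.6 N held for over 0.3 s with no movement. I'll let go and retreat.

>>> {"name": "step_arm", "arguments": {"series": "0 -0.05 0 0 0;0 -0.1 0 0 0;0 -0.2 0 0 0;0 -0.3 0 0 0;0 0 0 0 0"}}

```text
time_s: 18.47
ee_pos: [0.6138, -0.0766, 0.0175]
tcp_rot: [-0.009, 0.289, 0.957, -0.005]
force: [0.1, -1.1, 0.0]
opening: 0.0005
grasp_force: 0.0
```

>>> {"name": "step_arm", "arguments": {"series": "0 0 -0.5 0 0;0 0 -0.9 0 0;0 0 -0.9 0 0;0 0 -0.9 0 0;0 0 -0.5 0 0"}}

```text
time_s: 18.88
ee_pos: [0.6195, -0.0722, 0.1702]
tcp_rot: [-0.006, 0.288, 0.958, -0.002]
force: [0.4, -0.0, 0.6]
opening: 0.0003
grasp_force: 0.0
```

>>> {"name": "step_arm", "arguments": {"series": "0 0 0 0 0;0 0 0 0 0;0 0 0 0 0;0 0 0 0 0;0 0 0 0 0"}}

```text
time_s: 19.3
ee_pos: [0.6171, -0.0736, 0.1644]
tcp_rot: [-0.009, 0.288, 0.958, -0.004]
force: [-0.2, -1.2, -0.2]
opening: 0.0009
grasp_force: 0.0
```

Run:
```python
import p;from h import *
p.st();g=manip.grab_frame("scene").max(2);print(g[215:248,296].tolist())
print([np.flatnonzero(g[y,280:312]<40)[[0,-1]]+280 if (g[y,280:312]<40).any() else 0 for y in(227,231,235)],np.abs(manip.get_state()["qd"]).max())
```

```text
t 19.3 pos [ 0.6171 -0.0736  0.1644] yaw 146.5 r,d mm 113.9 43.9 F tool y -1.06 j7 0.24
[112, 112, 113, 113, 114, 113, 106, 88, 57, 28, 15, 13, 11, 12, 10, 10, 10, 10, 10, 9, 9, 10, 9, 11, 16, 31, 51, 63, 66, 67, 66, 68, 72]
[array([292, 301]), array([292, 311]), array([292, 301])] 0.007101931399110079
```

The knob sits low (rows 224–240) and upright (columns 292–301 at both upper and lower rows), and the robot is clear.

```bash
python3 -c "
from workcell import manip
print(manip.finish_job())"
```

```text
the job is handed in; nothing more can be done
None
```

The pin is down in the notch and held the carousel against about 8.6 N for over 0.3 s; I let go of the spoke, backed the arm clear and handed the job in at about 19 s, but no verdict came back.

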